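Put the button-press dies away in front of their punches

TASK

The four lower dies of the button presses stand in a row in the white bench tray. Move them into the front compartments of the wooden storage rack so that they stand in the same order as the punches fixed behind: each die upright in the compartment directly in front of the punch of its own size, smallest with smallest and so on up to largest with largest. Set the dies down rather than dropping them, and leave the pliers and the white pusher where they are.

Things in the scene. Friction and masses are not known exactly. Their poses are not given: they have to be found in the camera images.
- die_tiny: The smallest of 4 loose round steel dies: 20 mm diameter, 44 mm tall, about 70 g; grip the bright ring, 26 to 44 mm up. Origin: centre of underside, z up; yaw means nothing. The dies start upright in mixed order in a straight row, one in each 66 mm square compartment (70 mm pitch) of the fixed low white tray; tray floor 12 mm above the table, dividing battens 6 mm high.
- die_small: The second smallest of 4 loose round steel dies: 30 mm diameter, 44 mm tall, about 150 g; grip the bright ring, 26 to 44 mm up. Origin: centre of underside, z up; yaw means nothing. The dies start upright in mixed order in a straight row, one in each 66 mm square compartment (70 mm pitch) of the fixed low white tray; tray floor 12 mm above the table, dividing battens 6 mm high.
- die_medium: The second largest of 4 loose round steel dies: 40 mm diameter, 44 mm tall, about 260 g; grip the bright ring, 26 to 44 mm up. Origin: centre of underside, z up; yaw means nothing. The dies start upright in mixed order in a straight row, one in each 66 mm square compartment (70 mm pitch) of the fixed low white tray; tray floor 12 mm above the table, dividing battens 6 mm high.
- die_large: The largest of 4 loose round steel dies: 50 mm diameter, 44 mm tall, about 400 g; grip the bright ring, 26 to 44 mm up. Origin: centre of underside, z up; yaw means nothing. The dies start upright in mixed order in a straight row, one in each 66 mm square compartment (70 mm pitch) of the fixed low white tray; tray floor 12 mm above the table, dividing battens 6 mm high.
- punch_tiny: The smallest punch, partner of die_tiny: fixed steel mushroom, head 12 mm wide, 14 to 28 mm above origin. Origin: foot centre, 22 mm above table, on the fixed wooden rack's rear strip; 4 in mixed order, 70 mm pitch. Rack axes: z up, y along row, -x to the front (robot side). Its compartment: 66 mm square, empty, centred 84 mm along -x, floor 10 mm below origin, battens 6 mm high.
- punch_small: The second smallest punch, partner of die_small: fixed steel mushroom, head 22 mm wide, 14 to 28 mm above origin. Origin: foot centre, 22 mm above table, on the fixed wooden rack's rear strip; 4 in mixed order, 70 mm pitch. Rack axes: z up, y along row, -x to the front (robot side). Its compartment: 66 mm square, empty, centred 84 mm along -x, floor 10 mm below origin, battens 6 mm high.
- punch_medium: The second largest punch, partner of die_medium: fixed steel mushroom, head 32 mm wide, 14 to 28 mm above origin. Origin: foot centre, 22 mm above table, on the fixed wooden rack's rear strip; 4 in mixed order, 70 mm pitch. Rack axes: z up, y along row, -x to the front (robot side). Its compartment: 66 mm square, empty, centred 84 mm along -x, floor 10 mm below origin, battens 6 mm high.
- punch_large: The largest punch, partner of die_large: fixed steel mushroom, head 42 mm wide, 14 to 28 mm above origin. Origin: foot centre, 22 mm above table, on the fixed wooden rack's rear strip; 4 in mixed order, 70 mm pitch. Rack axes: z up, y along row, -x to the front (robot side). Its compartment: 66 mm square, empty, centred 84 mm along -x, floor 10 mm below origin, battens 6 mm high.
- pliers: Bystander: revolving hole-punch pliers with red handles lying loose on the table at the left end of the work, 240 mm long, 90 mm wide, 18 mm thick. Origin on the table under the pivot end of the handles, x towards the jaws.
- pusher: Bystander: white plastic hand pusher standing loose on the table at the right end of the work, 85 mm tall, foot 32 mm in diameter. Origin: centre of its foot.
Mind the look-alikes: they are no part of the job. Leave any yellow look-alike of the die_large alone.

How it is judged (in metres and radians):
At the end, for the whole second after the job is handed in: Each of the four dies stands upright (within about 5 degrees), released and at rest, on the floor of the compartment directly in front of the punch of its own size: its centre within 24 mm of the compartment's centre both along and across the rack, not perched on a batten (x of die_tiny in the frame of punch_tiny between -0.108 and -0.06 m and y of die_tiny in the frame of punch_tiny between -0.024 and 0.024 m and z of die_tiny in the frame of punch_tiny between -0.014 and -0.007 m and angle between each of die_tiny, die_small, die_medium, die_large's own z axis and vertical below 0.08 rad and linear speed of each of die_tiny, die_small, die_medium, die_large below 0.02 m/s and angular speed of each of die_tiny, die_small, die_medium, die_large below 0.2 rad/s and x of die_small in the frame of punch_small between -0.108 and -0.06 m and y of die_small in the frame of punch_small between -0.024 and 0.024 m and z of die_small in the frame of punch_small between -0.014 and -0.007 m and x of die_medium in the frame of punch_medium between -0.108 and -0.06 m and y of die_medium in the frame of punch_medium between -0.024 and 0.024 m and z of die_medium in the frame of punch_medium between -0.014 and -0.007 m and x of die_large in the frame of punch_large between -0.108 and -0.06 m and y of die_large in the frame of punch_large between -0.024 and 0.024 m and z of die_large in the frame of punch_large between -0.014 and -0.007 m); the robot touches nothing.
It fails at once if a die is dropped (falls more than about 4 cm) or thrown ((linear speed of die_tiny above 0.9 m/s and contact force between the fingers and die_tiny below 0.2 N) or (linear speed of die_small above 0.9 m/s and contact force between the fingers and die_small below 0.2 N) or (linear speed of die_medium above 0.9 m/s and contact force between the fingers and die_medium below 0.2 N) or (linear speed of die_large above 0.9 m/s and contact force between the fingers and die_large below 0.2 N)).
It fails at once if the pliers or the white pusher are disturbed (moved by more than 2 cm) (distance of any of pliers, pusher from where it was at the start of the episode above 0.02 m).
It also fails if it takes over 102 s, if anything falls off the work surface, if the arm or the gripper's body presses on something with over 40 N, if the wrist force passes 120 N, or if a joint passes its speed limit or range.

ROBOT

A 6-joint arm with a two-finger parallel gripper is mounted at the origin on the work surface. World frame = base frame: x ahead of the robot, y to its left, z up, the work surface at z = 0. Lengths are in mm, angles in rad, forces in N, time in s.
With the tool pointing down it reaches from about 300 to 775 mm from the base axis. Payload 14.6 kg.
Tool frame: the origin (TCP) lies on the centre line of the jaws, within the pads' length; the fingertips stand 11 mm ahead of it and the grasp point (between the pads) lies 8 mm behind it; x points along the fingers, y is the direction in which the jaws open and shut, and the axes are right-handed (so a half turn about x gives the same grasp; the last joint's range is limited). The gripper opens to 94 mm and grips with 3 to 60 N. Pads are 16 mm wide; open, the fingers measure 119 mm over their backs; the gripper's body (75 mm by 177 mm) begins 78 mm behind the grasp point.
Start: joints at [1.224, 0.3, 1.521, -0, 1.321, -0.067], TCP at [151.887, 528.601, 216.446] pointing down, gripper open.
Joint ranges: [-3.03, 3.03], [-0.79, 2.21], [0.23, 2.52], [-1.04, 4.18], [0, 3.07], [-2.55, 2.55]. Speed limits (rad/s): [2.22, 2.22, 2.57, 3.14, 3.14, 3.14].

INTERFACE

Orientations are given as [roll, pitch, yaw] about the fixed x, y, z axes, in that order (R = Rz(yaw) Ry(pitch) Rx(roll)).
In Python, from cell import manip gives the robot as it stands.
- The arm moves only by the shell command python3 -m handwheel 'ROWS' [OPENING] [FORCE]. ROWS is JSON, a list of rows, each a list of 2 entries, a list of its own where there are three numbers: the shift along the tool's x, y, z in mm, then the turn about the tool's x in rad. In form: [[[x, y, z], spin], ...]. A call has exactly 10 rows; each row shifts and turns the commanded pose from where the row before left it, along the tool's axes as they then stand; what a row does not reach is not made up. A row lasts 1/8 s, in which the tool goes at most 62.5 mm and 10.7 degrees, less where a joint would pass 70% of its speed; a pose out of reach is approached as far as the arm can. A call with a gripper value outside its range is refused whole. OPENING is the closure in counts, from 0 (fully open) to 255 (shut), set as the call begins (- or left out, the last holds). The fingers move at their own pace and stop on an object; FORCE is the grip in N (left out, the last holds). Time passes only in rows, so rows that do not move let the fingers close, or fill a call up. It gives the time, the measured TCP pose, the force and the opening at its end, in the units of the state.
- manip.read_state(): the state, without advancing time (a new reading comes with each control period).
- manip.camera(name): name is "side" or "top"; returns a dict with "pixels" (400x640x3 uint8, red, green, blue), "z_map" (400x640 float32, mm along the optical axis (not along the pixel's ray), 0 where there is no reading), "mtx" (3x3 intrinsics, pixels), "xyz" and "orientation" of the camera in the world. Camera axes: x right, y up, looking along -z (the intrinsics and any distortion apply to the point x, -y, -z); pixel columns grow to the right and rows downward; lengths in mm; the calibration is good to about 2 mm. A picture is of the moment at which its call begins.
- manip.sign_off(): hands the job in, once; it reports no verdict.
Trained networks look in the newest picture that a camera, given by its name, has taken for a name from the list of things; names that differ only in an ending like _2 or _b are one class to them, and where a whole thing is asked for, a point or a joint stands for the part that bears it (a point fixed in the world has none). Each returns a list of dicts, best first, with "confidence" (0 to 1); they miss things now and then, are a little off and sometimes report something else, mostly with a low value. They report only what shows in the picture. A call takes as long as a camera call. They do not tell look-alikes from the thing itself.
- manip.cut_out(target, camera): "region" (400x640 bool, what is visible of it) and "centre" ([column, row] in pixels, amid what is visible of it).
The state is a dict: "clock": time; "joints": joint angles; "qd": joint speeds; "effort": joint torques, N m; "eef_pos": TCP position; "eef_rot": TCP orientation; "wrist_force": force on the tool from outside, world axes, zero at the start; "moment": the same for the moment, N m; "finger_gap": finger opening in mm.
Only numpy, scipy, OpenCV 4.12 (cv2) and the standard library are available. Lean on these libraries where they do the work, as an engineer would, in place of code of your own. Each camera call takes 0.05 s, during which the arm holds its last target. There are 200 camera calls.

## Working session

There is one attempt and no reset: what is moved stays moved. The work goes in short steps, Python scripts to look and compute and a shell command to move; the robot and the scene stay as the last step left them, time stands still between calls to the robot, and variables do not carry over. Pictures are saved under pics/ and viewed, about 12 in all and at most 16, crops included, and the job is handed in when it is done.

```bash
mkdir -p pics; cat > h.py <<'E'
import numpy as np, cv2
from cell import manip
from scipy.spatial.transform import Rotation as R
def rot(o):
    o=np.array(o,float)
    return o if o.shape==(3,3) else (R.from_euler('xyz',o).as_matrix() if o.size==3 else R.from_quat(o).as_matrix())
def world(c):
    z=c["z_map"].astype(float);K=np.array(c["mtx"]);v,u=np.mgrid[:400,:640]
    P=np.stack([(u-K[0,2])/K[0,0]*z,-(v-K[1,2])/K[1,1]*z,-z],-1)
    W=P@rot(c["orientation"]).T+np.array(c["xyz"]);W[z==0]=np.nan
    return W
E
python3 - <<'E'
from h import *
print(manip.read_state())
for n in("top","side"):
    c=manip.camera(n);print(n,{k:c[k] for k in c if k not in("pixels","z_map")})
    cv2.imwrite(f"pics/{n}0.png",c["pixels"][...,::-1]);W=world(c)
    for t in["die_tiny","die_small","die_medium","die_large","punch_tiny","punch_small","punch_medium","punch_large","pliers","pusher"]:
        for d in manip.cut_out(t,n):
            m=d["region"];p=W[m];zt=np.nanpercentile(p[:,2],90);q=p[p[:,2]>zt-4]
            print(t,round(d["confidence"],2),np.round(d["centre"]),"topz",zt.round(1),"ctr",np.round((np.nanmin(q,0)+np.nanmax(q,0))/2),"ext",np.round(np.nanmax(q,0)-np.nanmin(q,0)))
E
```

```text
{'clock': 0.0, 'joints': array([ 1.22440250e+00,  3.00494272e-01,  1.52159508e+00, -2.46127722e-05,
        1.32073178e+00, -6.65726709e-02]), 'qd': array([ 0.00091094, -0.00121396,  0.00043994,  0.00033956, -0.00076025,
       -0.00037807]), 'effort': array([ 1.04233102e-03, -5.31808162e+01, -3.52736378e+01,  7.08569144e-02,
        2.43532076e-02, -1.02322247e-04]), 'eef_pos': array([151.80525669, 528.35953019, 215.86770414]), 'eef_rot': array([-1.61796547,  1.56956762, -1.89778053]), 'wrist_force': array([-0.99600068, -0.20940179, -0.04005659]), 'moment': array([-0.00731897,  0.00390253, -0.05857628]), 'finger_gap': 93.95814232409509}
top {'mtx': array([[514.40362567,   0.        , 313.38007396],
       [  0.        , 514.40362567, 191.3038844 ],
       [  0.        ,   0.        ,   1.        ]]), 'xyz': array([ 505.41699667,    8.01164372, 1491.23445987]), 'orientation': array([ 0.06123459,  0.00409961, -1.57630808])}
die_tiny 0.61 [209. 202.] topz 54.2 ctr [574. 306.  56.] ext [17. 18. 12.]
die_small 0.55 [283. 199.] topz 53.8 ctr [577.  97.  55.] ext [25. 25.  9.]
die_medium 0
[... 1371 characters left out ...]
dium 0.39 [370. 272.] topz 50.3 ctr [ 567. -233.   50.] ext [21. 20.  5.]
die_large 0.69 [279. 152.] topz 42.3 ctr [684. 256.  42.] ext [48. 51.  8.]
die_large 0.68 [255. 170.] topz 53.9 ctr [570. 223.  53.] ext [48. 73.  6.]
die_large 0.68 [224. 193.] topz 42.2 ctr [466. 232.  42.] ext [50. 52.  8.]
die_large 0.38 [424. 343.] topz 84.6 ctr [ 525. -415.   85.] ext [23. 22.  9.]
punch_small 0.51 [372. 274.] topz 50.4 ctr [ 567. -232.   50.] ext [21. 21.  5.]
punch_medium 0.65 [355. 252.] topz 51.0 ctr [ 573. -164.   50.] ext [29. 28.  6.]
punch_large 0.56 [394. 297.] topz 51.4 ctr [ 560. -302.   50.] ext [40. 41.  6.]
pusher 0.81 [423. 345.] topz 84.5 ctr [ 525. -416.   85.] ext [23. 23.  9.]
```

```bash
python3 - <<'E'
import cv2,numpy as np
a=cv2.imread("pics/top0.png")[120:300,100:500];cv2.imwrite("pics/topc.png",cv2.resize(a,(800,360),interpolation=cv2.INTER_CUBIC))
a=cv2.imread("pics/side0.png")[120:380,190:490];cv2.imwrite("pics/sidec.png",cv2.resize(a,(690,598),interpolation=cv2.INTER_CUBIC))
E
```

```text
(no output)
```

View pics/topc.png

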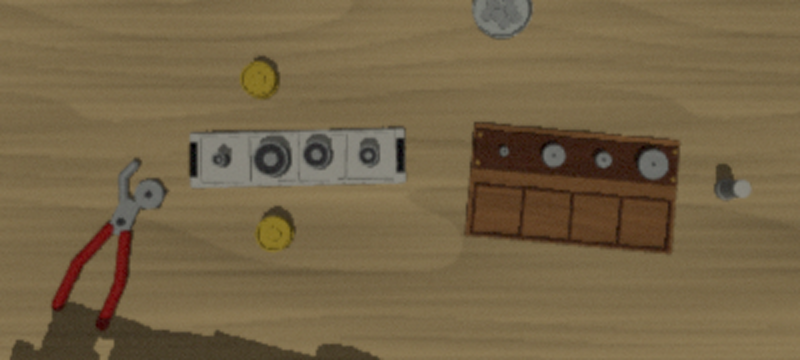

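View pics/sidec.png

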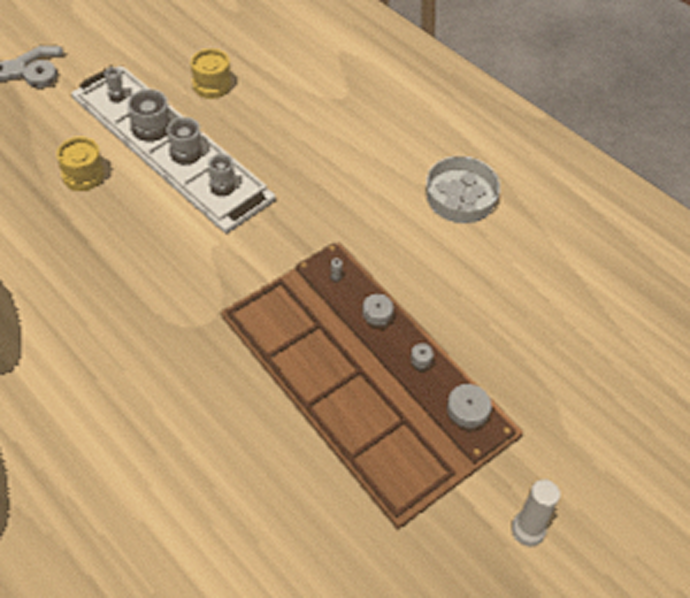

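The networks and pictures agree. The tray order from left is tiny, large, medium, small. The rack order is tiny, medium, small, large. The yellow copies at (261,77) and (275,232) in the top crop stay put, and so does the pusher at (735,189).

```bash
cat >> h.py <<'E'
def go(x,y,z,what=""):
    s=manip.read_state();T=rot(s["eef_rot"]);d=np.array([x,y,z])-s["eef_pos"]
    print(what,"shift tool",np.round(T.T@d,1),"ty",np.round(T[:,1],3),"tz",np.round(T[:,2],3),"pos",np.round(s["eef_pos"],1),"F",np.round(s["wrist_force"],1),"gap",round(s["finger_gap"],1),"t",round(s["clock"],2),"q6",round(s["joints"][5],2))
E
python3 - <<'E'
from h import *
go(572,306,150,"tiny")
s=manip.read_state();T=rot(s["eef_rot"]);print("spin to ty=+x", R.from_matrix(T).as_rotvec())
for w in([1,0,0],[-1,0,0]):
    w=T.T@np.array(w);print(np.arctan2(w[2],w[1]))
# tiny punch & dies via height bands in both cameras
for n in("top","side"):
    W=world(manip.camera(n))
    for nm,(x,y) in dict(ptiny=(580,-93),pmed=(574,-163),psm=(567,-232),plg=(561,-302),tiny=(572,306),large=(573,236),med=(577,169),small=(576,98)).items():
        z=W[...,2];m=(np.hypot(W[...,0]-x,W[...,1]-y)<33)&(z>(44 if nm[0]=='p' else 48))&(z<62);p=W[m]
        if len(p)>3: print(n,nm,len(p),((p.min(0)+p.max(0))/2).round(1),np.ptp(p,0).round(0))
    for x,y in((496,-85),(490,-155),(484,-225),(477,-295),(540,132),(610,132)):
        m=np.hypot(W[...,0]-x,W[...,1]-y)<10;print(n,"floor",x,y,np.nanmedian(W[m][:,2]).round(1))
E
```

```text
tiny shift tool [ 66.4 -97.9 465.2] ty [ 0.276  0.961 -0.   ] tz [ 0.961 -0.276 -0.   ] pos [151.9 528.6 216.4] F [-0.3  0.2 -0.2] gap 94.1 t 1.1 q6 -0.07
spin to ty=+x [ 0.21960779  1.55962722 -0.21967279]
1.2909772042334893
-1.8506154493563038
top ptiny 13 [581.6 -93.7  47.1] [8. 8. 6.]
top pmed 90 [ 575.6 -163.9   49.3] [31. 31. 10.]
top psm 45 [ 569.4 -233.7   51.4] [20. 21. 15.]
top plg 156 [ 562.1 -302.3   49.2] [40. 40. 10.]
top tiny 28 [573.7 305.9  53.5] [17. 17. 11.]
top large 124 [572.1 234.4  53.8] [48. 48. 11.]
top med 86 [580.  169.9  54.7] [37. 37. 13.]
top small 47 [576.8  97.1  54.3] [26. 26. 12.]
top floor 496 -85 10.2
top floor 490 -155 10.3
top floor 484 -225 9.5
top floor 477 -295 9.3
top floor 540 132 7.8
top floor 610 132 11.2
side ptiny 16 [580.1 -93.9  48.6] [ 9. 11.  8.]
side pmed 126 [ 574.1 -163.5   49.1] [33. 31. 10.]
side psm 65 [ 567.9 -232.8   48.3] [23. 21.  8.]
side plg 254 [ 561.1 -301.9   48.6] [42. 42.  9.]
side tiny 35 [569.9 307.6  52.7] [20. 20.  9.]
side large 148 [571.4 235.5  53.2] [52. 54. 10.]
side med 113 [577.3 170.5  53.8] [40. 41. 12.]
side small 77 [575.6  97.8  52.9] [29. 32.  9.]
side floor 496 -85 11.4
side floor 490 -155 11.8
side floor 484 -225 11.3
side floor 477 -295 11.5
side floor 540 132 9.8
side floor 610 132 17.8
```

```bash
python3 -m handwheel '[[[0,0,0],0.184],[[0,0,0],0.184],[[0,0,0],0.184],[[0,0,0],0.184],[[0,0,0],0.184],[[0,0,0],0.184],[[0,0,0],0.187],[[0,40,20],0],[[0,40,20],0],[[0,40,20],0]]' 0 30
python3 -m handwheel '[[[10,43,20],0],[[10,43,20],0],[[10,43,20],0],[[10,43,20],0],[[10,43,20],0],[[10,43,20],0],[[10,42,20],0],[[10,0,22],0],[[0,0,0],0],[[0,0,0],0]]'
python3 -c "
from h import *
go(572,306.5,39,'tiny')"
```

```text
clock: 2.45
eef_pos: [273.0, 467.9, 216.5]
eef_rot: [2.572, 1.571, 1.001]
wrist_force: [0.4, 0.2, -0.1]
finger_gap: 93.8
clock: 3.7
eef_pos: [571.8, 307.4, 137.1]
eef_rot: [2.2, 1.57, 0.63]
wrist_force: [-0.1, 1.0, 0.7]
finger_gap: 94.0
tiny shift tool [98.1  0.2  1. ] ty [1.    0.    0.001] tz [ 0. -1. -0.] pos [571.8 307.4 137.1] F [-0.1  1.   0.7] gap 94.0 t 3.7 q6 0.44
```

```bash
python3 -m handwheel '[[[15,0,1],0],[[15,0,0],0],[[15,0,0],0],[[15,0,0],0],[[15,0,0],0],[[10,0,0],0],[[8,0,0],0],[[5,0,0],0],[[0,0,0],0],[[0,0,0],0]]'
python3 -m handwheel '[[[0,0,0],0],[[0,0,0],0],[[0,0,0],0],[[0,0,0],0],[[0,0,0],0],[[0,0,0],0],[[0,0,0],0],[[0,0,0],0],[[0,0,0],0],[[0,0,0],0]]' 255 30
python3 -c "
from h import *
go(497,-85.5,39,'tiny comp')"
```

```text
clock: 4.95
eef_pos: [572.1, 305.7, 38.9]
eef_rot: [1.974, 1.57, 0.403]
wrist_force: [0.1, 0.2, 0.3]
finger_gap: 93.9
clock: 6.2
eef_pos: [571.9, 305.6, 38.5]
eef_rot: [1.9, 1.571, 0.329]
wrist_force: [-0.0, -0.1, -0.1]
finger_gap: 19.0
tiny comp shift tool [ -0.5 -74.9 391.1] ty [ 1. -0.  0.] tz [-0. -1. -0.] pos [571.9 305.6  38.5] F [-0.  -0.1 -0.1] gap 19.0 t 6.2 q6 0.43
```

```bash
python3 -m handwheel '[[[-15,0,0],0],[[-20,0,0],0],[[-20,0,0],0],[[-25,0,0],0],[[0,-5,25],0],[[0,-10,40],0],[[0,-10,40],0],[[0,-10,40],0],[[0,-10,40],0],[[0,-10,40],0]]'
python3 -m handwheel '[[[0,-10,40],0],[[0,-10,40],0],[[0,0,40],0],[[0,0,26],0],[[0,0,15],0],[[0,0,5],0],[[10,0,0],0],[[20,0,0],0],[[10,0,0],0],[[0,0,0],0]]'
python3 -c "
from h import *
go(497,-85.5,39,'tiny comp')
c=manip.camera('side');cv2.imwrite('pics/a.png',cv2.resize(c['pixels'][120:380,190:490,::-1],(690,598)))"
```

```text
clock: 7.45
eef_pos: [516.8, 79.4, 119.9]
eef_rot: [1.634, 1.569, 0.064]
wrist_force: [0.3, 0.4, -1.5]
finger_gap: 19.5
clock: 8.7
eef_pos: [496.6, -84.8, 77.8]
eef_rot: [-1.825, 1.569, 2.888]
wrist_force: [0.8, -0.7, -0.7]
finger_gap: 19.3
tiny comp shift tool [38.8  0.5  0.7] ty [ 1.     0.001 -0.001] tz [ 0.001 -1.    -0.   ] pos [496.6 -84.8  77.8] F [ 0.8 -0.7 -0.7] gap 19.3 t 8.7 q6 -0.24
```

View pics/a.png

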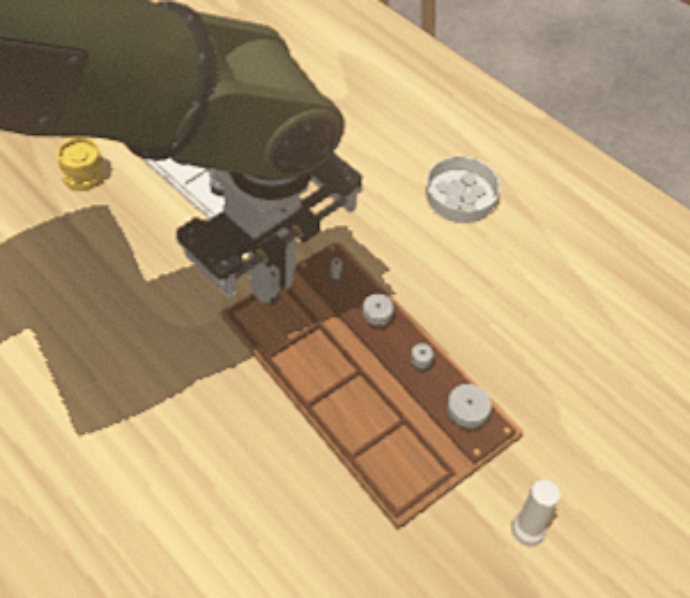

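The picture shows the tiny die gripped above the far-left compartment, at about (265,290). I'll lower it and release.

```bash
python3 -m handwheel '[[[10,0,0],0],[[10,0,0],0],[[8,0,0],0],[[5,0,0],0],[[3,0,0],0],[[2,0,0],0],[[0.5,0,0],0],[[0,0,0],0],[[0,0,0],0],[[0,0,0],0]]'
python3 -m handwheel '[[[0,0,0],0],[[0,0,0],0],[[0,0,0],0],[[0,0,0],0],[[0,0,0],0],[[-5,0,0],0],[[-15,0,0],0],[[-30,0,0],0],[[-30,0,0],0],[[0,0,0],0]]' 146
python3 -c "
from h import *
go(571.8,235,119,'large')"
```

```text
clock: 10.0
eef_pos: [496.9, -85.4, 40.0]
eef_rot: [1.363, 1.571, -0.208]
wrist_force: [-0.3, -0.4, 0.4]
finger_gap: 19.2
clock: 11.25
eef_pos: [498.0, -85.7, 122.8]
eef_rot: [1.329, 1.566, -0.242]
wrist_force: [0.1, 0.2, 0.0]
finger_gap: 40.1
large shift tool [   3.8   73.8 -320.7] ty [1.    0.    0.005] tz [-0.    -1.     0.001] pos [498.  -85.7 122.8] F [0.1 0.2 0. ] gap 40.1 t 11.25 q6 -0.24
```

```bash
python3 -m handwheel '[[[0,5,-20],0],[[0,9,-40],0],[[0,10,-45],0],[[0,10,-45],0],[[0,10,-45],0],[[0,10,-45],0],[[0,10,-40],0],[[0,10,-30],0],[[0,0,-11],0],[[0,0,0],0]]' 0
python3 -m handwheel '[[[0,0,0],0],[[15,0,0],0],[[15,0,0],0],[[15,0,0],0],[[15,0,0],0],[[10,0,0],0],[[8,0,0],0],[[4,0,0],0],[[0,0,0],0],[[0,0,0],0]]'
python3 -c "
from h import *
go(571.8,235,39,'large')"
```

```text
clock: 12.5
eef_pos: [570.4, 235.4, 119.5]
eef_rot: [-1.154, 1.57, -2.724]
wrist_force: [0.5, 0.3, 0.0]
finger_gap: 93.9
clock: 13.75
eef_pos: [571.1, 235.7, 38.4]
eef_rot: [1.9, 1.57, 0.329]
wrist_force: [1.0, -1.1, 0.3]
finger_gap: 93.9
large shift tool [-0.6  0.7  0.7] ty [1.    0.    0.001] tz [ 0. -1. -0.] pos [571.1 235.7  38.4] F [ 1.  -1.1  0.3] gap 93.9 t 13.75 q6 0.33
```

```bash
python3 -m handwheel '[[[0,0,0],0],[[0,0,0],0],[[0,0,0],0],[[0,0,0],0],[[0,0,0],0],[[0,0,0],0],[[-10,0,0],0],[[-20,0,0],0],[[-25,0,0],0],[[-25,0,0],0]]' 255 50
python3 -m handwheel '[[[0,0,20],0],[[0,-10,35],0],[[0,-10,45],0],[[0,-10,45],0],[[0,-10,45],0],[[0,-10,45],0],[[0,-10,45],0],[[0,-10,45],0],[[0,-10,45],0],[[0,-10,45],0]]'
python3 -c "
from h import *
go(478,-294,80,'large comp')"
```

```text
clock: 15.0
eef_pos: [570.9, 235.6, 120.2]
eef_rot: [1.961, 1.57, 0.39]
wrist_force: [0.5, 0.8, -2.7]
finger_gap: 49.3
clock: 16.25
eef_pos: [479.4, -181.4, 117.7]
eef_rot: [-1.823, 1.57, 2.889]
wrist_force: [0.5, 0.1, -3.2]
finger_gap: 48.9
large comp shift tool [ 37.7  -1.3 112.6] ty [ 1.    -0.001 -0.001] tz [-0.001 -1.    -0.   ] pos [ 479.4 -181.4  117.7] F [ 0.5  0.1 -3.2] gap 48.9 t 16.25 q6 -0.43
```

```bash
python3 -m handwheel '[[[0,-1,40],0],[[0,0,40],0],[[0,0,22],0],[[0,0,10],0],[[15,0,0],0],[[20,0,0],0],[[15,0,0],0],[[10,0,0],0],[[0,0,0],0],[[0,0,0],0]]'
python3 -c "
from h import *
go(478,-294,39,'large comp')"
```

```text
clock: 17.5
eef_pos: [480.2, -291.5, 58.5]
eef_rot: [0.975, 1.57, -0.596]
wrist_force: [0.4, -0.4, -3.0]
finger_gap: 49.3
large comp shift tool [19.5 -2.2  2.5] ty [1.    0.    0.001] tz [ 0. -1.  0.] pos [ 480.2 -291.5   58.5] F [ 0.4 -0.4 -3. ] gap 49.3 t 17.5 q6 -0.61
```

```bash
python3 -m handwheel '[[[6,-1.5,2],0],[[6,0,0],0],[[4,0,0],0],[[2,0,0],0],[[1,0,0],0],[[0.5,0,0],0],[[0,0,0],0],[[0,0,0],0],[[0,0,0],0],[[0,0,0],0]]'
python3 -m handwheel '[[[0,0,0],0],[[0,0,0],0],[[0,0,0],0],[[0,0,0],0],[[0,0,0],0],[[-5,0,0],0],[[-15,0,0],0],[[-30,0,0],0],[[-30,0,0],0],[[0,0,0],0]]' 72
python3 -c "
from h import *
go(578,170,119,'medium')"
```

```text
clock: 18.75
eef_pos: [478.4, -293.4, 38.5]
eef_rot: [0.66, 1.571, -0.91]
wrist_force: [-0.3, -0.0, -3.1]
finger_gap: 49.0
clock: 20.0
eef_pos: [479.4, -294.1, 121.6]
eef_rot: [0.955, 1.566, -0.616]
wrist_force: [-0.3, 0.6, 0.0]
finger_gap: 67.1
medium shift tool [   1.7   98.6 -464.1] ty [ 1.    -0.     0.004] tz [-0.    -1.     0.003] pos [ 479.4 -294.1  121.6] F [-0.3  0.6  0. ] gap 67.1 t 20.0 q6 -0.62
```

```bash
python3 -m handwheel '[[[0,8,-25],0],[[0,10,-45],0],[[0,10,-50],0],[[0,10,-50],0],[[0,10,-50],0],[[0,10,-50],0],[[0,10,-50],0],[[0,10,-50],0],[[0,10,-50],0],[[0,10,-34],0]]' 0
python3 -m handwheel '[[[0,0.6,-10],0],[[0,0,0],0],[[15,0,0],0],[[15,0,0],0],[[15,0,0],0],[[15,0,0],0],[[10,0,0],0],[[7,0,0],0],[[4,0,0],0],[[0,0,0],0]]'
python3 -c "
from h import *
go(578,170,39,'medium')"
```

```text
clock: 21.25
eef_pos: [576.1, 162.7, 118.0]
eef_rot: [-1.435, 1.57, -3.004]
wrist_force: [0.6, -0.5, 0.4]
finger_gap: 94.1
clock: 22.5
eef_pos: [577.0, 170.6, 37.4]
eef_rot: [2.05, 1.571, 0.479]
wrist_force: [-0.2, -0.1, 0.9]
finger_gap: 93.9
medium shift tool [-1.6  1.   0.6] ty [1. 0. 0.] tz [ 0. -1. -0.] pos [577.  170.6  37.4] F [-0.2 -0.1  0.9] gap 93.9 t 22.5 q6 0.23
```

```bash
python3 -m handwheel '[[[0,0,0],0],[[0,0,0],0],[[0,0,0],0],[[0,0,0],0],[[0,0,0],0],[[0,0,0],0],[[-10,0,0],0],[[-20,0,0],0],[[-25,0,0],0],[[-25,0,0],0]]' 255 40
python3 -m handwheel '[[[0,-6,20],0],[[0,-10,35],0],[[0,-10,40],0],[[0,-10,40],0],[[0,-10,40],0],[[0,-10,40],0],[[0,-10,40],0],[[0,-10,36],0],[[0,-10,25],0],[[0,0,10],0]]'
python3 -m handwheel '[[[0,0,0],0],[[15,0,0],0],[[20,0,0],0],[[15,0,0],0],[[10,0,0],0],[[0,0,0],0],[[0,0,0],0],[[0,0,0],0],[[0,0,0],0],[[0,0,0],0]]'
python3 -c "
from h import *
go(491,-155.7,38,'medium comp')"
```

```text
clock: 23.75
eef_pos: [577.1, 170.6, 119.7]
eef_rot: [1.801, 1.57, 0.23]
wrist_force: [0.5, -0.1, -3.0]
finger_gap: 39.1
clock: 25.0
eef_pos: [489.7, -156.9, 117.2]
eef_rot: [-1.807, 1.57, 2.904]
wrist_force: [0.4, -0.0, -2.9]
finger_gap: 39.3
clock: 26.25
eef_pos: [491.0, -155.4, 57.6]
eef_rot: [1.142, 1.571, -0.428]
wrist_force: [0.4, -0.1, -2.1]
finger_gap: 39.1
medium comp shift tool [19.6 -0.   0.3] ty [ 1. -0.  0.] tz [-0. -1.  0.] pos [ 491.  -155.4   57.6] F [ 0.4 -0.1 -2.1] gap 39.1 t 26.25 q6 -0.38
```

```bash
python3 -m handwheel '[[[6,0,0],0],[[6,0,0],0],[[4,0,0],0],[[2,0,0],0],[[1,0,0],0],[[0.5,0,0],0],[[0,0,0],0],[[0,0,0],0],[[0,0,0],0],[[0,0,0],0]]'
python3 -m handwheel '[[[0,0,0],0],[[0,0,0],0],[[0,0,0],0],[[0,0,0],0],[[0,0,0],0],[[-5,0,0],0],[[-15,0,0],0],[[-30,0,0],0],[[-30,0,0],0],[[0,0,0],0]]' 95
python3 -c "
from h import *
go(576,97.5,119,'small')"
```

```text
clock: 27.5
eef_pos: [491.0, -155.4, 38.0]
eef_rot: [0.957, 1.571, -0.614]
wrist_force: [-0.5, 0.3, -2.3]
finger_gap: 39.6
clock: 28.75
eef_pos: [492.1, -155.8, 120.9]
eef_rot: [1.195, 1.566, -0.375]
wrist_force: [0.2, -0.1, -0.3]
finger_gap: 58.9
small shift tool [   1.8   83.9 -253.3] ty [1.    0.    0.004] tz [-0.    -1.     0.002] pos [ 492.1 -155.8  120.9] F [ 0.2 -0.1 -0.3] gap 58.9 t 28.75 q6 -0.38
```

```bash
python3 -m handwheel '[[[0,8,-20],0],[[0,12,-35],0],[[0,12,-40],0],[[0,12,-40],0],[[0,12,-40],0],[[0,12,-40],0],[[0,12,-28],0],[[0,3.5,-10],0],[[0,0,0],0],[[0,0,0],0]]' 0
python3 -m handwheel '[[[0,0,0],0],[[15,0,0],0],[[15,0,0],0],[[15,0,0],0],[[15,0,0],0],[[10,0,0],0],[[6,0,0],0],[[4,0,0],0],[[0,0,0],0],[[0,0,0],0]]'
python3 -c "
from h import *
go(576,97.5,39,'small')"
```

```text
clock: 30.0
eef_pos: [574.2, 96.6, 117.9]
eef_rot: [-1.079, 1.57, -2.651]
wrist_force: [0.8, 0.4, 0.6]
finger_gap: 94.0
clock: 31.25
eef_pos: [574.7, 97.6, 38.3]
eef_rot: [1.666, 1.57, 0.095]
wrist_force: [0.2, 0.2, 0.4]
finger_gap: 93.7
small shift tool [-0.7  1.3  0.1] ty [1.    0.    0.001] tz [ 0. -1. -0.] pos [574.7  97.6  38.3] F [0.2 0.2 0.4] gap 93.7 t 31.25 q6 0.11
```

```bash
python3 -m handwheel '[[[0,0,0],0],[[0,0,0],0],[[0,0,0],0],[[0,0,0],0],[[0,0,0],0],[[0,0,0],0],[[-10,0,0],0],[[-20,0,0],0],[[-25,0,0],0],[[-25,0,0],0]]' 255 40
python3 -m handwheel '[[[0,-8,20],0],[[0,-10,35],0],[[0,-10,40],0],[[0,-10,40],0],[[0,-10,40],0],[[0,-10,40],0],[[0,-10,40],0],[[0,-10,35],0],[[0,-10,22],0],[[0,-2,10],0]]'
python3 -m handwheel '[[[0,0,0],0],[[15,0,0],0],[[20,0,0],0],[[15,0,0],0],[[10,0,0],0],[[0,0,0],0],[[0,0,0],0],[[0,0,0],0],[[0,0,0],0],[[0,0,0],0]]'
python3 -c "
from h import *
go(484.5,-225,38.7,'small comp')"
```

```text
clock: 32.5
eef_pos: [574.4, 97.6, 119.2]
eef_rot: [-1.159, 1.571, -2.729]
wrist_force: [-0.4, -0.2, -1.5]
finger_gap: 29.4
clock: 33.75
eef_pos: [483.0, -225.7, 117.2]
eef_rot: [-1.989, 1.569, 2.722]
wrist_force: [0.7, 1.2, -2.2]
finger_gap: 29.1
clock: 35.0
eef_pos: [484.5, -224.4, 58.1]
eef_rot: [0.993, 1.571, -0.578]
wrist_force: [0.3, -0.1, -1.6]
finger_gap: 29.3
small comp shift tool [19.4 -0.   0.6] ty [ 1. -0.  0.] tz [-0. -1.  0.] pos [ 484.5 -224.4   58.1] F [ 0.3 -0.1 -1.6] gap 29.3 t 35.0 q6 -0.5
```

Lower, release, then back off away from the rack.

```bash
python3 -m handwheel '[[[6,0,0],0],[[6,0,0],0],[[4,0,0],0],[[2,0,0],0],[[1,0,0],0],[[0.3,0,0],0],[[0,0,0],0],[[0,0,0],0],[[0,0,0],0],[[0,0,0],0]]'
python3 -m handwheel '[[[0,0,0],0],[[0,0,0],0],[[0,0,0],0],[[0,0,0],0],[[0,0,0],0],[[-5,0,0],0],[[-15,0,0],0],[[-30,0,0],0],[[-40,0,0],0],[[-30,0,0],0]]' 120
python3 -m handwheel '[[[-20,0,-40],0],[[0,0,-50],0],[[0,0,-50],0],[[0,0,-50],0],[[0,0,-50],0],[[0,0,-50],0],[[0,0,-50],0],[[0,0,-50],0],[[0,0,-20],0],[[0,0,0],0]]'
python3 - <<'E'
from h import *
comp=dict(tiny=(497,-86),medium=(491,-156),small=(484.5,-225),large=(478,-294))
for n in("top","side"):
    c=manip.camera(n);W=world(c);z=W[...,2]
    cv2.imwrite(f'pics/f{n}.png',cv2.resize(c['pixels'][120:380,190:490,::-1],(690,598)))
    for k,(x,y) in comp.items():
        p=W[(np.hypot(W[...,0]-x,W[...,1]-y)<33)&(z>46)&(z<65)]
        print(n,k,((p.min(0)+p.max(0))/2).round(1),np.ptp(p,0).round(0),np.median(p[:,2]).round(1))
    for d in manip.cut_out("pusher",n)[:1]:print("pusher",d["centre"])
E
```

```text
clock: 36.25
eef_pos: [486.2, -225.0, 41.8]
eef_rot: [1.127, 1.566, -0.443]
wrist_force: [-5.9, 6.4, 36.9]
finger_gap: 29.0
clock: 37.5
eef_pos: [484.7, -224.5, 161.5]
eef_rot: [1.08, 1.569, -0.49]
wrist_force: [-0.5, -0.6, -0.3]
finger_gap: 50.0
clock: 38.75
eef_pos: [484.4, 186.0, 179.1]
eef_rot: [1.587, 1.57, 0.017]
wrist_force: [-0.0, -0.3, 0.6]
finger_gap: 50.0
top tiny [496.1 -82.5  53.6] [17. 17. 15.] 52.8
top medium [ 491.5 -156.3   52.8] [36. 37. 13.] 50.2
top small [ 487.  -224.4   52.3] [28. 28. 12.] 51.5
top large [ 479.6 -294.6   52.5] [47. 50. 13.] 49.9
pusher [464.9, 215.5]
side tiny [496.1 -82.7  52.6] [20. 19. 12.] 52.5
side medium [ 490.5 -154.9   53. ] [40. 40. 14.] 50.3
side small [ 485.7 -223.8   51.7] [29. 30. 11.] 50.7
side large [ 477.8 -292.8   52.4] [51. 50. 13.] 49.5
pusher [421.2, 343.3]
```

View pics/fside.png

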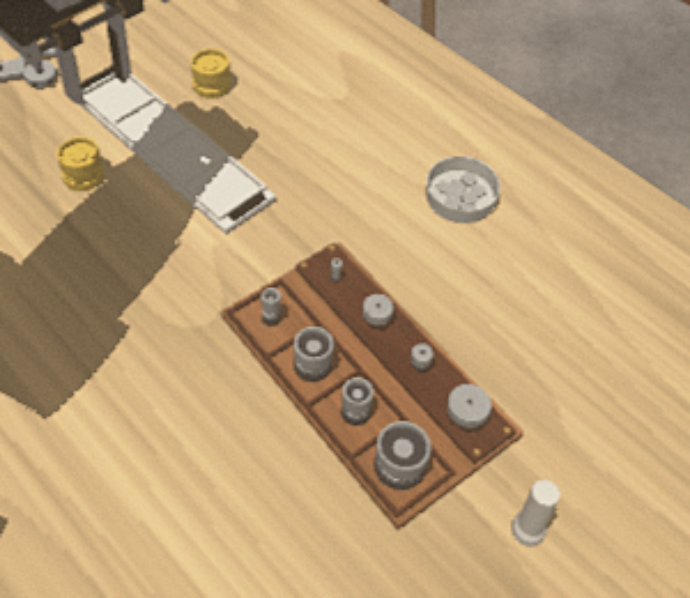

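The four dies stand upright and centred in their compartments, each in front of the punch of its own size. In the crop they are at (270,305), (314,352), (357,399) and (403,455). The pusher, the yellow copies and the pliers look unmoved.

```bash
python3 -c "
from h import *
print(manip.sign_off())"
```

```text
the job is handed in; nothing more can be done
None
```

I moved all four dies from the tray into the rack and handed the job in at about 39 s of the 102 s allowed. From left to right they stand tiny, medium, small, large, matching the punches behind.

- **Placing:** both cameras put every die within about 4 mm of its compartment centre (24 mm allowed). Their tops are at the height expected for standing on the floor, and they look upright in the final picture.
- **Bystanders:** the pusher shifted by at most 2 pixels between the first and last pictures. For the pliers I have only the final side picture, where they are half hidden by the gripper. They look unmoved and the arm stayed well above them, but I did not measure them. The yellow copies look unmoved in the final picture.
- **One irregularity:** lowering the small die met the floor about 3 mm early, with a wrist force of about 37 N (limit 120 N). It probably sat slightly lower in the grip. The later check showed it standing properly and centred.

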